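Overhang a steel scraper blank for filing

TASK

Get the steel scraper blank ready for filing: push it along the wooden ledge with your fingertips until about 40 mm of it sticks out past the end where the filings tray stands, and leave it lying flat on the ledge with its long edge against the fence. Only push the blank, never pick it up or tilt it, and do not disturb the wooden billet, the oil bottle or the mallet.

Things in the scene. Friction and masses are not known exactly. Their poses are not given: they have to be found in the camera images.
- ledge: Fixed hardwood beam 130 (x) by 320 (y) by 60 mm high. Origin: centre of its underside, z up. y runs along it: its two open ends are at y = -160 and +160 mm. A dark fence, 18 mm wide, standing 16 mm above the flat top, runs the whole length of its +x side (inner face at x = +47 mm); the top's open near edge is at x = -65 mm. Turned at most 0.25 rad from the robot's axes.
- blank: Loose bare steel plate 60 (x) by 140 (y) by 6 mm thick, 0.3 to 0.5 kg, flat on the ledge, at first askew (up to 0.2 rad) and off the fence. Origin: centre of its underside, y along its length. Against the fence its origin is at x = +17 mm in the ledge's frame; with 40 mm over the +y or -y end it is at y = +130 or -130 mm there. It tips off at 70 mm of overhang.
- tray: Fixed shallow dark steel filings tray, open on top, 120 (x) by 100 (y) by 22 mm high, standing on the bench just beyond one end of the ledge (either end): this is the end to push the blank out over. Origin: centre of its underside, 235 to 255 mm along y from the ledge's origin.
- billet: Bystander: loose pale wooden turning billet, 50 by 110 by 50 mm high, on the bench beyond the other end of the ledge. Origin: centre of its underside. Leave alone.
- oil: Bystander: upright white oil bottle, 56 mm diameter, 140 mm high, on the bench beyond the fence. Origin: centre of its underside. Leave alone.
- mallet: Bystander: turner's round wooden mallet standing on its head (88 mm diameter, 200 mm high with the handle up), on the bench beyond the fence. Origin: centre of its underside. Leave alone.
Mind the look-alikes: they are no part of the job. What is meant by the blank is not green, and is the larger of those in its own colour.

How it is judged:
By the outcome, as a careful person would: the job done as asked, in the order asked, and still so for the second after the job is handed in, with the robot touching nothing.
It also fails if it takes over 48 s, if anything falls off the work surface, if the arm or the gripper's body presses on something with over 40 N, if the wrist force passes 120 N, or if a joint passes its speed limit or range.

ROBOT

A 6-joint arm with a two-finger parallel gripper is mounted at the origin on the work surface. World frame = base frame: x ahead of the robot, y to its left, z up, the work surface at z = 0. Lengths are in m, angles in rad, forces in N, time in s.
With the tool pointing down it reaches from about 0.375 to 0.975 m from the base axis. Payload 3.8 kg.
Tool frame: the origin (TCP) lies midway between the tips of the shut fingers; the grasp point (between the pads) lies 19 mm behind it; z points along the fingers, y is the direction in which the jaws open and shut (so a half turn about z gives the same grasp; the last joint's range is limited). The gripper opens to 85 mm and grips with 20 to 120 N. Pads are 22 mm wide; open, the fingers measure 114 mm over their backs; the gripper's body (76 mm by 85 mm) begins 54 mm behind the grasp point. The pads swing forward as they close: fully open they stand 13 mm farther back than shut.
Start: joints at [-1.227, 0.264, 1.604, -0, 1.274, -0.037], TCP at [0.251, -0.627, 0.231] pointing down, gripper open.
Joint ranges: [-2.63, 2.63], [-0.94, 2.18], [0.31, 2.57], [-1.31, 4.45], [0, 2.66], [-2.55, 2.55]. Speed limits (rad/s): [2.57, 2.57, 3.14, 3.14, 3.14, 3.14].

INTERFACE

Orientations are given as a rotation vector (axis times angle).
In Python, from workcell import bot gives the robot as it stands.
- The arm moves only by the tool drive_tool, never from a script. Its argument "deltas" is a list of rows, each an object with "hand": the opening, from 0 (shut) to 1 (fully open); "offset": the shift along the world's x, y, z in cm, a list of three; "angular": the turn, a rotation vector about the world's x, y, z in degrees, a list of three. A call has 1 to 8 rows; each row is the pose to reach, as a shift and turn from the pose commanded when the call began; what a row does not reach only later rows make up. A row lasts 1/8 s, in which the tool goes at most 62.5 mm and 10.7 degrees, less where a joint would pass 70% of its speed; a pose out of reach is approached as far as the arm can. A call with a gripper value outside its range is refused whole. The fingers move at their own pace and stop on an object; "force" is the grip in N (left out, the last holds). Time passes only in rows, so rows that repeat a pose let the fingers close. It gives the time, the measured TCP pose, the force and the opening at its end, in the units of the state.
- bot.read_state(): the state, without advancing time (a new reading comes with each control period).
- bot.read_camera(name): name is "scene" or "top" or "wrist"; returns a dict with "frame" (420x560x3 uint8, blue, green, red), "mtx" (3x3 intrinsics, pixels), "k1" (the pictures are not rectified: a ray, as slopes to the right and down, at radius r is drawn at 1 + k1 r^2 times it, then the intrinsics apply), "R" (3x3) and "t" (3): a world point X has camera coordinates R X + t. Camera axes: x right, y down, z forward; pixel columns grow to the right and rows downward; lengths in m; the calibration is good to about 2 mm. A picture is of the moment at which its call begins. There is no depth.
- bot.finish_job(): hands the job in, once; it reports no verdict.
The state is a dict: "time": time; "q": joint angles; "joint_vel": joint speeds; "joint_torque": joint torques, N m; "tool_pos": TCP position; "tcp_rot": TCP orientation; "wrist_force": force on the tool from outside, world axes, zero at the start; "torque": the same for the moment, N m; "width": opening from 0.0 (shut) to 1.0 (fully open).
Only numpy, scipy, OpenCV 4.12 (cv2) and the standard library are available. Lean on these libraries where they do the work, as an engineer would, in place of code of your own. Each camera call takes 0.05 s, during which the arm holds its last target. There are 200 camera calls.

## Working session

There is one attempt and no reset: what is moved stays moved. The work goes in short steps, Python scripts to look and compute and a tool call to move; the robot and the scene stay as the last step left them, time stands still between calls to the robot, and variables do not carry over. Pictures are saved under pics/ and viewed, about 8 in all and at most 12, crops included, and the job is handed in when it is done.

Besides the shell and the picture viewer there is one more tool, called after "Call:" in YAML: its name, and indented under it one key for each argument. drive_tool: Moves the arm, as the interface text tells. Its arguments: {"type":"object","properties":{"deltas":{"type":"array"},"force":{"type":"number"}},"required":["deltas"]}

```bash
mkdir -p pics
python3 - <<'E'
from workcell import bot
import cv2,numpy as np
for n in("scene","top"):
    c=bot.read_camera(n); cv2.imwrite(f"pics/{n}0.png",c["frame"])
    np.savez(f"{n}.npz",**c)
    print(n,c["mtx"].round(1).tolist(),c["k1"],(-c["R"].T@c["t"]).round(3),c["R"].round(2).tolist())
print(bot.read_state())
E
```

```text
scene [[462.3, 0.0, 279.3], [0.0, 462.3, 212.5], [0.0, 0.0, 1.0]] 0.03559478794355983 [ 0.955 -0.192  0.73 ] [[0.5, 0.87, -0.01], [0.72, -0.42, -0.55], [-0.48, 0.27, -0.84]]
top [[504.8, 0.0, 274.7], [0.0, 504.8, 208.5], [0.0, 0.0, 1.0]] -0.06471021819421897 [0.456 0.007 1.056] [[-0.01, -1.0, -0.01], [-1.0, 0.01, -0.1], [0.1, 0.01, -1.0]]
{'time': 0.1, 'q': array([-1.22691175e+00,  2.64689475e-01,  1.60525399e+00,  1.18929128e-05,
        1.27364949e+00, -3.69200987e-02]), 'joint_vel': array([-0.00112144, -0.00238502, -0.00230083,  0.00276777, -0.00071259,
        0.00188464]), 'joint_torque': array([ 9.36704200e-04, -5.16704750e+01, -3.68590271e+01, -1.04746735e-05,
        6.31075280e-03,  6.57265335e-07]), 'tool_pos': array([ 0.25064573, -0.6260389 ,  0.23006969]), 'tcp_rot': array([-3.08287656e+00, -5.94179062e-01,  4.62422318e-04]), 'wrist_force': array([-0.18811179, -0.27181782, -0.73947338]), 'torque': array([-0.02660716,  0.03648994,  0.01394771]), 'width': 1.0047102203510656}
```

View pics/top0.png

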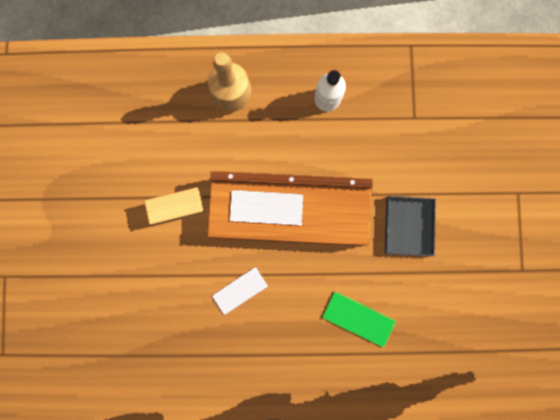

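View pics/scene0.png

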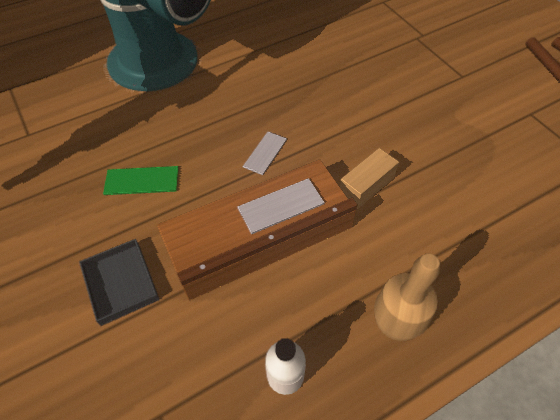

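The top view has the robot at the bottom, with +y to the left.
- **Candidates for the blank:** grey plate on the ledge (266,208), small grey plate on the bench (240,291), green plate (359,319). I choose the plate on the ledge because it is the larger grey one.
- **Tray:** at (410,227), off the ledge's -y end.
- **Bystanders:** billet (174,206), mallet (230,88), oil (330,92).

```bash
cat > h.py <<'E'
import cv2,numpy as np
def ray(c,uv,z):
    "pixels -> world xy on the plane at height z"
    d=np.array([c["k1"],0,0,0,0],float)
    p=cv2.undistortPoints(np.asarray(uv,float).reshape(-1,1,2),c["mtx"],d)[:,0]
    D=np.c_[p,np.ones(len(p))]@c["R"]; o=-c["R"].T@c["t"]
    return (o+D*((z-o[2])/D[:,2])[:,None])[:,:2]
def proj(c,X):
    return cv2.projectPoints(np.asarray(X,float),cv2.Rodrigues(c["R"])[0],c["t"],c["mtx"],np.array([c["k1"],0,0,0,0],float))[0][:,0]
def rect(c,m,z):
    "min-area rectangle of the biggest blob of a mask, on plane z: centre, length, width, long-axis angle from y (about +z)"
    k=max(cv2.findContours(m,cv2.RETR_EXTERNAL,cv2.CHAIN_APPROX_NONE)[0],key=cv2.contourArea)
    P=ray(c,k[:,0],z); r=cv2.minAreaRect((P*1000).astype(np.float32)); b=cv2.boxPoints(r)
    e=[b[1]-b[0],b[2]-b[1]]; e.sort(key=np.linalg.norm); l=e[1]*np.sign(e[1][1])
    return np.array(r[0]).round(1),np.linalg.norm(e[1]).round(1),np.linalg.norm(e[0]).round(1),np.arctan2(-l[0],l[1]).round(4)
def grey(f,roi):
    h=cv2.cvtColor(f,cv2.COLOR_BGR2HSV); m=((h[...,1]<60)&(h[...,2]>110)).astype(np.uint8)*255
    o=np.zeros_like(m); x,y,X,Y=roi; o[y:Y,x:X]=m[y:Y,x:X]; return o
E
python3 - <<'E'
from h import *
for n,roi in(("top",(212,187,365,240)),("scene",(230,170,330,240))):
    c=dict(np.load(n+".npz")); print(n,rect(c,grey(c["frame"],roi),.066))
c=dict(np.load("top.npz")); f=c["frame"]
h=cv2.cvtColor(f,cv2.COLOR_BGR2HSV)
for p in((340,210),(340,225),(250,230),(340,150),(340,290),(260,177),(340,180),(280,250)): print(p,h[p[1],p[0]])
cv2.imwrite("pics/crop.png",cv2.resize(f[160:265,195:445],None,fx=3.2,fy=3.2,interpolation=cv2.INTER_CUBIC))
E
```

```text
top (array([555.8,  32.9]), np.float32(141.9), np.float32(60.9), np.float32(-0.0711))
scene (array([559.7,  31.2]), np.float32(139.7), np.float32(61.6), np.float32(-0.0724))
(340, 210) [ 15 189 234]
(340, 225) [ 14 185 230]
(250, 230) [ 13 192 225]
(340, 150) [ 15 174 223]
(340, 290) [ 16 169 228]
(260, 177) [ 11 183 149]
(340, 180) [ 10 183 146]
(280, 250) [ 14 173 150]
```

View pics/crop.png

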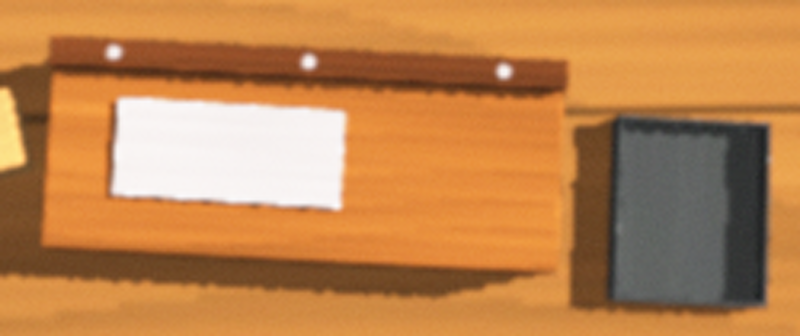

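Run:
```python
from h import *
c=dict(np.load("top.npz")); f=c["frame"].astype(float); g=cv2.GaussianBlur(f,(3,3),0)[...,1]
def edge(cols,pred,w=5,rows=True):   # strongest gradient near predicted line, subpixel
    out=[]
    for u in cols:
        v0=int(round(pred(u))); s=np.arange(v0-w,v0+w+1)
        a=(g[s+1,u]-g[s-1,u]) if rows else (g[u,s+1]-g[u,s-1])
        q=np.abs(a); q=q*(q>.5*q.max()); v=(q*s).sum()/q.sum(); out.append((u,v) if rows else (v,u))
    return np.array(out)
C=lambda x,y:(195+x/3.2,160+y/3.2)
def lin(p,q,rows=True):
    p,q=C(*p),C(*q); i,j=(0,1) if rows else (1,0)
    return lambda u:p[j]+(q[j]-p[j])*(u-p[i])/(q[i]-p[i])
def fit(uv,z):
    P=ray(c,uv,z); vx,vy,x,y=cv2.fitLine(P.astype(np.float32),cv2.DIST_HUBER,0,1e-4,1e-4).ravel(); s=np.sign(vy) if abs(vy)>abs(vx) else np.sign(vx)
    d=np.array([vx,vy])*s; n=np.array([d[1],-d[0]]); r=(P-[x,y])@n; return np.array([x,y]),d,r.std()*1000
L={}
L["near"]=fit(edge(range(215,362),lin((42,246),(553,271))),.06)
L["fout"]=fit(edge(range(218,366),lin((50,38),(567,62))),.076)
L["endL"]=fit(edge(range(188,232),lin((50,80),(42,240),False),rows=False),.06)
L["endR"]=fit(edge(range(193,240),lin((566,95),(555,265),False),rows=False),.06)
for k,(p,d,r) in L.items(): print(k,p.round(4),d.round(4),r.round(2), "ang",np.arctan2(-d[0],d[1]).round(4) if abs(d[1])>.5 else np.arctan2(d[1],d[0]).round(4))
a=np.mean([np.arctan2(-L[k][1][0],L[k][1][1]) for k in("near","fout")])
ex,ey=np.array([np.cos(a),np.sin(a)]),np.array([-np.sin(a),np.cos(a)])
n,o,l,r=[L[k][0] for k in("near","fout","endL","endR")]
print("width",(o-n)@ex,"length",(l-r)@ey)
O=ex*((n@ex+.065+o@ex-.065)/2)+ey*((l@ey+r@ey)/2)
print("a",a,"O",O)
for nm,bc,ba in(("top",[.5558,.0329],-.0711),("scene",[.5597,.0312],-.0724)):
    d=np.array(bc)-O; print(nm,"blank in ledge mm",(d@ex*1000).round(1),(d@ey*1000).round(1),"ang",ba-a)
# check in scene camera
s=dict(np.load("scene.npz")); X=[np.r_[O+ex*x+ey*y,z] for x,y,z in((-.065,-.16,.06),(-.065,.16,.06),(.065,.16,.076),(.065,-.16,.076),(.047,-.16,.06),(.047,.16,.06))]
im=s["frame"].copy()
for p in proj(s,X): cv2.circle(im,tuple(int(round(v*8)) for v in p),16,(255,255,0),-1,cv2.LINE_AA,3)
cv2.imwrite("pics/chk.png",cv2.resize(im[140:310,60:420],None,fx=2.2,fy=2.2))
np.savez("ledge.npz",a=a,O=O)
```

```text
near [0.4938 0.0321] [0.0691 0.9976] 0.95 ang -0.0692
fout [0.6211 0.0115] [0.0622 0.9981] 2.47 ang -0.0622
endL [0.54   0.1461] [ 0.9981 -0.0616] 0.71 ang -0.0616
endR [ 0.5238 -0.1796] [ 0.9985 -0.0549] 2.57 ang -0.055
width 0.12836786 length 0.3260776
a -0.06569035 O [ 0.55484045 -0.01823255]
top blank in ledge mm -2.4 51.1 ang -0.005409643
scene blank in ledge mm 1.6 49.6 ang -0.00670965
```

View pics/chk.png

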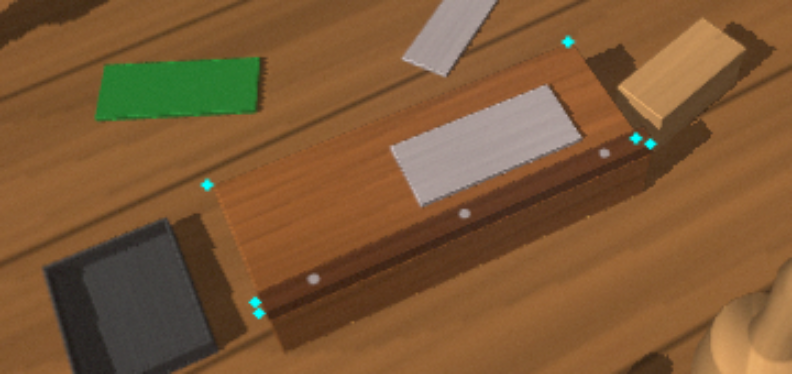

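The plate on the ledge measures 141×61 mm, so it is the blank. The overlay's corners fit within about 5 mm. The tray-side end edge was the noisy one, so I take the clean +y end plus 320 mm, which gives a ledge origin near (0.555, -0.015). The plan is:
1. Seat the blank on the fence with the open fingers.
2. Push its +y end toward -y.
3. Seat it again.

Call:
drive_tool:
  deltas:
    - {"hand": 1, "offset": [2.3, 6, 0], "angular": [0, 0, -3]}
    - {"hand": 1, "offset": [4.5, 12, 0], "angular": [0, 0, -6]}
    - {"hand": 1, "offset": [6.8, 18, 0], "angular": [0, 0, -9]}
    - {"hand": 1, "offset": [9, 24, 0], "angular": [0, 0, -12]}
    - {"hand": 1, "offset": [11.3, 30, 0], "angular": [0, 0, -15]}
    - {"hand": 1, "offset": [13.5, 36, 0], "angular": [0, 0, -18]}
    - {"hand": 1, "offset": [15.8, 42, 0], "angular": [0, 0, -21]}
    - {"hand": 1, "offset": [18, 48, 0], "angular": [0, 0, -25.5]}

```text
time: 1.1
tool_pos: [0.4266, -0.1565, 0.2311]
tcp_rot: [3.14, -0.105, 0.0]
wrist_force: [-0.2, -0.9, 0.1]
width: 1.001
```

Call:
drive_tool:
  deltas:
    - {"hand": 1, "offset": [2, 5, 0], "angular": [0, 0, 0]}
    - {"hand": 1, "offset": [4, 10, 0], "angular": [0, 0, 0]}
    - {"hand": 1, "offset": [6, 14, 0], "angular": [0, 0, 0]}
    - {"hand": 1, "offset": [7.1, 18.3, 0], "angular": [0, 0, 0]}
    - {"hand": 1, "offset": [7.1, 18.3, -5], "angular": [0, 0, 0]}
    - {"hand": 1, "offset": [7.1, 18.3, -10], "angular": [0, 0, 0]}
    - {"hand": 1, "offset": [7.1, 18.3, -10], "angular": [0, 0, 0]}

```text
time: 1.98
tool_pos: [0.4928, 0.0247, 0.1267]
tcp_rot: [3.14, -0.1, -0.017]
wrist_force: [-0.2, 0.4, 0.6]
width: 1.0
```

Call:
drive_tool:
  deltas:
    - {"hand": 1, "offset": [0, 0, -4], "angular": [0, 0, 0]}
    - {"hand": 1, "offset": [0, 0, -6.5], "angular": [0, 0, 0]}
    - {"hand": 1, "offset": [0, 0, -7.5], "angular": [0, 0, 0]}
    - {"hand": 1, "offset": [0, 0, -7.5], "angular": [0, 0, 0]}
    - {"hand": 1, "offset": [0, 0, -7.5], "angular": [0, 0, 0]}

```text
time: 2.6
tool_pos: [0.4991, 0.0244, 0.0581]
tcp_rot: [-3.14, 0.101, -0.005]
wrist_force: [1.2, 0.6, 0.9]
width: 0.999
```

Run:
```python
from workcell import bot
import cv2
c=bot.read_camera("scene"); cv2.imwrite("pics/s1.png",cv2.resize(c["frame"][60:300,80:440],None,fx=2.2,fy=2.2))
s=bot.read_state(); print(s["tool_pos"],s["wrist_force"])
```

```text
[0.49898347 0.0244295  0.05801749] [-0.3358919   0.40959143  0.85143311]
```

View pics/s1.png

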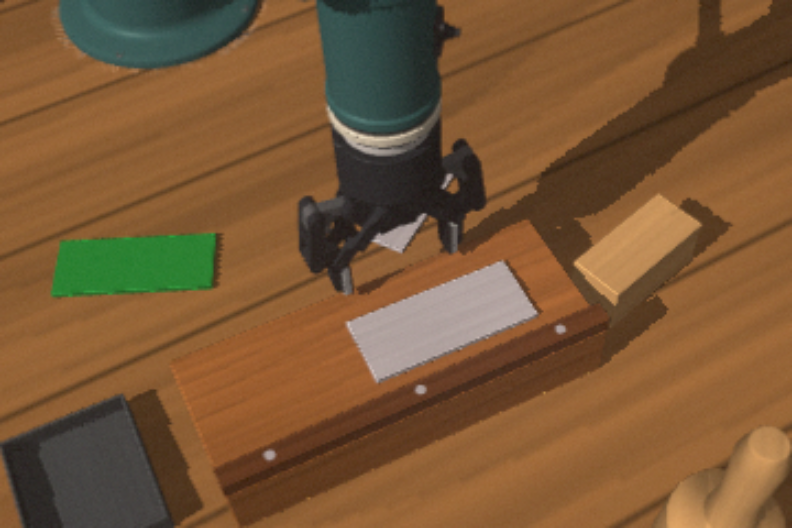

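The fingers stand clear over the near strip of the ledge. They need to go about 1.3 cm toward +y and then down.

Call:
drive_tool:
  deltas:
    - {"hand": 1, "offset": [0.1, 1.3, 0], "angular": [0, 0, 0]}
    - {"hand": 1, "offset": [0.1, 1.3, -0.4], "angular": [0, 0, 0]}
    - {"hand": 1, "offset": [0.1, 1.3, -0.8], "angular": [0, 0, 0]}
    - {"hand": 1, "offset": [0.1, 1.3, -0.8], "angular": [0, 0, 0]}

```text
time: 3.15
tool_pos: [0.4978, 0.0375, 0.0476]
tcp_rot: [3.14, -0.101, -0.002]
wrist_force: [-0.2, 0.0, -0.2]
width: 1.003
```

Call:
drive_tool:
  deltas:
    - {"hand": 1, "offset": [0.8, -0.05, 0.1], "angular": [0, 0, 0]}
    - {"hand": 1, "offset": [1.5, -0.1, 0.1], "angular": [0, 0, 0]}
    - {"hand": 1, "offset": [2, -0.13, 0.1], "angular": [0, 0, 0]}
    - {"hand": 1, "offset": [2.4, -0.16, 0.1], "angular": [0, 0, 0]}
    - {"hand": 1, "offset": [2.7, -0.18, 0.1], "angular": [0, 0, 0]}
    - {"hand": 1, "offset": [3, -0.2, 0.1], "angular": [0, 0, 0]}
    - {"hand": 1, "offset": [3.2, -0.21, 0.1], "angular": [0, 0, 0]}
    - {"hand": 1, "offset": [3.2, -0.21, 0.1], "angular": [0, 0, 0]}

```text
time: 4.15
tool_pos: [0.5294, 0.0354, 0.049]
tcp_rot: [3.14, -0.101, -0.004]
wrist_force: [-5.7, 0.7, 3.9]
width: 0.998
```

Call:
drive_tool:
  deltas:
    - {"hand": 1, "offset": [0.2, -0.01, 0], "angular": [0, 0, 0]}
    - {"hand": 1, "offset": [0.2, -0.01, 0], "angular": [0, 0, 0]}

```text
time: 4.4
tool_pos: [0.5321, 0.0353, 0.049]
tcp_rot: [3.14, -0.101, -0.002]
wrist_force: [-3.1, 0.3, 2.1]
width: 1.002
```

Call:
drive_tool:
  deltas:
    - {"hand": 1, "offset": [0.2, -0.01, 0], "angular": [0, 0, 0]}
    - {"hand": 1, "offset": [0.2, -0.01, 0], "angular": [0, 0, 0]}

```text
time: 4.65
tool_pos: [0.5348, 0.0351, 0.0491]
tcp_rot: [3.14, -0.101, 0.001]
wrist_force: [-1.7, 0.2, 0.3]
width: 0.997
```

Run:
```python
from workcell import bot
import cv2
c=bot.read_camera("scene"); cv2.imwrite("pics/s2.png",cv2.resize(c["frame"][140:300,140:400],None,fx=3,fy=3,interpolation=cv2.INTER_CUBIC))
s=bot.read_state(); print(s["tool_pos"],s["wrist_force"])
```

```text
[0.53478855 0.03516329 0.04911054] [-1.47655672 -0.22138036 -0.28981344]
```

View pics/s2.png

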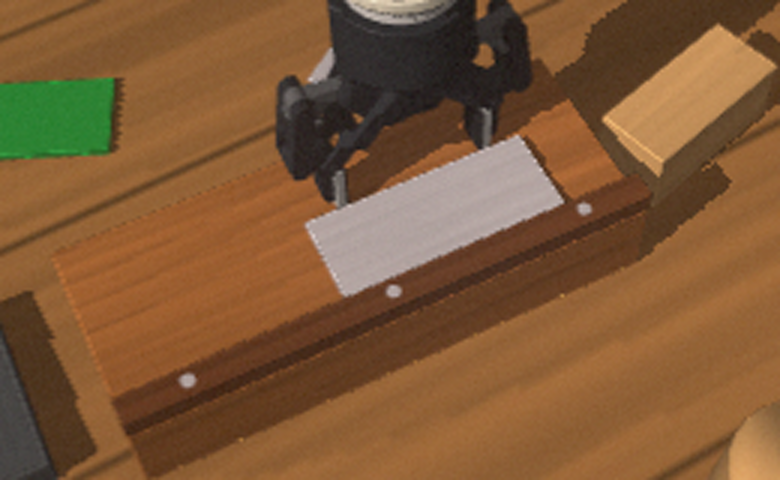

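The blank's far edge now meets the fence line or is within a few mm of it. The force is still low, so I keep creeping.

Call:
drive_tool:
  deltas:
    - {"hand": 1, "offset": [0.2, -0.01, 0], "angular": [0, 0, 0]}
    - {"hand": 1, "offset": [0.2, -0.01, 0], "angular": [0, 0, 0]}

```text
time: 4.95
tool_pos: [0.5359, 0.0351, 0.0491]
tcp_rot: [3.14, -0.101, -0.002]
wrist_force: [-4.8, -0.6, 1.5]
width: 0.999
```

Call:
drive_tool:
  deltas:
    - {"hand": 1, "offset": [0.2, -0.01, 0], "angular": [0, 0, 0]}
    - {"hand": 1, "offset": [0.2, -0.01, 0], "angular": [0, 0, 0]}

```text
time: 5.2
tool_pos: [0.536, 0.035, 0.0489]
tcp_rot: [3.14, -0.101, -0.009]
wrist_force: [-11.0, 0.4, 5.8]
width: 0.995
```

It is seated: the force rose to 11 N with no further travel. I back off, lift, and read the joints to choose the way to turn.

Call:
drive_tool:
  deltas:
    - {"hand": 1, "offset": [-1, 0.07, 0], "angular": [0, 0, 0]}
    - {"hand": 1, "offset": [-2, 0.13, 0], "angular": [0, 0, 0]}
    - {"hand": 1, "offset": [-2, 0.13, 5], "angular": [0, 0, 0]}
    - {"hand": 1, "offset": [-2, 0.13, 8], "angular": [0, 0, 0]}

```text
time: 5.7
tool_pos: [0.5195, 0.0363, 0.1314]
tcp_rot: [-3.14, 0.101, -0.006]
wrist_force: [-0.3, 0.7, 0.7]
width: 0.997
```

Run:
```python
from workcell import bot
from h import *
s=bot.read_state(); print(s["q"].round(2),s["tool_pos"].round(4))
L=np.load("ledge.npz"); a=L["a"]; O=np.array([.555,-.015]); ex=np.array([np.cos(a),np.sin(a)]); ey=np.array([-ex[1],ex[0]])
c=bot.read_camera("scene"); r=rect(c,grey(c["frame"],(210,160,345,260)),.066); d=r[0]/1000-O; print(r,d@ex,d@ey)
```

```text
[ 0.02  0.06  2.04 -0.    1.04  1.66] [0.5195 0.0363 0.1314]
(array([574.1,  30.7]), np.float32(139.8), np.float32(53.8), np.float32(-0.0625)) 0.0160589136555791 0.046855215318500995
```

Call:
drive_tool:
  deltas:
    - {"hand": 0.2, "offset": [1, 2, 0], "angular": [0, 0, 10]}
    - {"hand": 0.2, "offset": [2, 4, 0], "angular": [0, 0, 20]}
    - {"hand": 0.2, "offset": [3, 6, 0], "angular": [0, 0, 30]}
    - {"hand": 0.2, "offset": [4, 8, 0], "angular": [0, 0, 40]}
    - {"hand": 0.2, "offset": [5.7, 9, 0], "angular": [0, 0, 50]}
    - {"hand": 0.2, "offset": [5.7, 9, 0], "angular": [0, 0, 60]}
    - {"hand": 0.2, "offset": [5.7, 9, 0], "angular": [0, 0, 70]}
    - {"hand": 0.2, "offset": [5.7, 9, 0], "angular": [0, 0, 80]}

```text
time: 6.75
tool_pos: [0.5758, 0.1264, 0.1293]
tcp_rot: [2.464, 1.948, 0.002]
wrist_force: [0.0, 0.1, -0.8]
width: 0.201
```

Call:
drive_tool:
  deltas:
    - {"hand": 0.2, "offset": [0, 0, 0], "angular": [0, 0, 10]}
    - {"hand": 0.2, "offset": [0, 0, -3], "angular": [0, 0, 10]}
    - {"hand": 0.2, "offset": [0, 0, -5.5], "angular": [0, 0, 10]}
    - {"hand": 0.2, "offset": [0, 0, -5.5], "angular": [0, 0, 10]}
    - {"hand": 0.2, "offset": [0, 0, -5.5], "angular": [0, 0, 10]}

```text
time: 7.38
tool_pos: [0.5762, 0.1264, 0.0752]
tcp_rot: [2.291, 2.148, 0.002]
wrist_force: [-0.0, -0.1, 0.6]
width: 0.198
```

Run:
```python
from workcell import bot
import cv2
c=bot.read_camera("scene"); cv2.imwrite("pics/s3.png",cv2.resize(c["frame"][60:300,140:420],None,fx=2.4,fy=2.4,interpolation=cv2.INTER_CUBIC))
s=bot.read_state(); print(s["tool_pos"],s["tcp_rot"],s["wrist_force"],s["width"])
```

```text
[0.57662968 0.12650795 0.07567632] [2.2906463  2.14795364 0.00343098] [ 0.522057   -0.35189394  0.19273268] 0.201575659478592
```

View pics/s3.png

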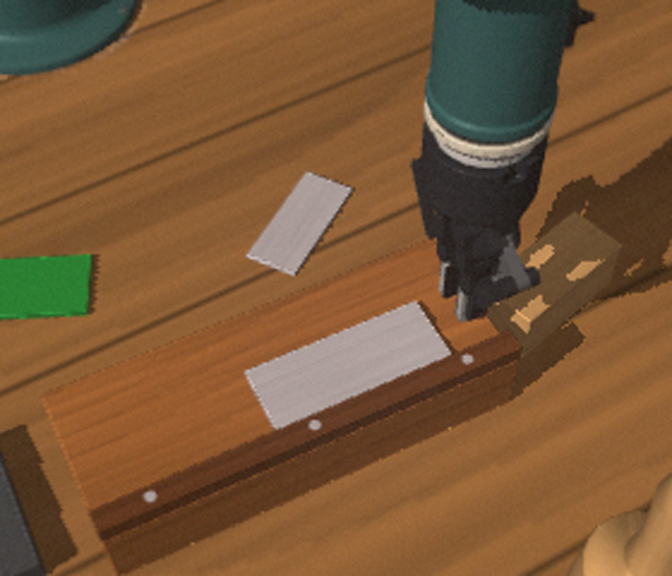

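The fingers are just behind the blank's +y end at (455,290) in the crop, clear of both fence and billet. I descend and push toward -y.

Call:
drive_tool:
  deltas:
    - {"hand": 0.2, "offset": [0, 0, -0.7], "angular": [0, 0, 0]}
    - {"hand": 0.2, "offset": [0, 0, -1.2], "angular": [0, 0, 0]}
    - {"hand": 0.2, "offset": [0, 0, -1.4], "angular": [0, 0, 0]}
    - {"hand": 0.2, "offset": [0, 0, -1.4], "angular": [0, 0, 0]}

```text
time: 7.92
tool_pos: [0.5756, 0.1263, 0.0603]
tcp_rot: [2.292, 2.149, 0.0]
wrist_force: [-1.1, -0.3, 1.8]
width: 0.202
```

Call:
drive_tool:
  deltas:
    - {"hand": 0.2, "offset": [-0.05, -0.7, 0], "angular": [0, 0, 0]}
    - {"hand": 0.2, "offset": [-0.1, -1.4, 0], "angular": [0, 0, 0]}
    - {"hand": 0.2, "offset": [-0.14, -2.1, 0], "angular": [0, 0, 0]}
    - {"hand": 0.2, "offset": [-0.19, -2.8, 0], "angular": [0, 0, 0]}
    - {"hand": 0.2, "offset": [-0.23, -3.5, 0], "angular": [0, 0, 0]}
    - {"hand": 0.2, "offset": [-0.28, -4.2, 0], "angular": [0, 0, 0]}
    - {"hand": 0.2, "offset": [-0.28, -4.2, 0], "angular": [0, 0, 0]}

```text
time: 8.8
tool_pos: [0.5726, 0.0831, 0.0603]
tcp_rot: [2.291, 2.148, -0.001]
wrist_force: [0.4, -1.0, 0.4]
width: 0.2
```

Call:
drive_tool:
  deltas:
    - {"hand": 0.2, "offset": [-0.05, -0.8, 0], "angular": [0, 0, 0]}
    - {"hand": 0.2, "offset": [-0.1, -1.6, 0], "angular": [0, 0, 0]}
    - {"hand": 0.2, "offset": [-0.16, -2.4, 0], "angular": [0, 0, 0]}
    - {"hand": 0.2, "offset": [-0.21, -3.2, 0], "angular": [0, 0, 0]}
    - {"hand": 0.2, "offset": [-0.26, -4.0, 0], "angular": [0, 0, 0]}
    - {"hand": 0.2, "offset": [-0.32, -4.8, 0], "angular": [0, 0, 0]}
    - {"hand": 0.2, "offset": [-0.37, -5.6, 0], "angular": [0, 0, 0]}
    - {"hand": 0.2, "offset": [-0.37, -5.6, 0], "angular": [0, 0, 0]}

```text
time: 9.8
tool_pos: [0.5689, 0.027, 0.0603]
tcp_rot: [2.291, 2.148, -0.002]
wrist_force: [0.2, -1.0, 1.3]
width: 0.204
```

Call:
drive_tool:
  deltas:
    - {"hand": 0.2, "offset": [-0.05, -0.8, 0], "angular": [0, 0, 0]}
    - {"hand": 0.2, "offset": [-0.1, -1.6, 0], "angular": [0, 0, 0]}
    - {"hand": 0.2, "offset": [-0.16, -2.4, 0], "angular": [0, 0, 0]}
    - {"hand": 0.2, "offset": [-0.21, -3.2, 0], "angular": [0, 0, 0]}
    - {"hand": 0.2, "offset": [-0.26, -4.0, 0], "angular": [0, 0, 0]}
    - {"hand": 0.2, "offset": [-0.32, -4.8, 0], "angular": [0, 0, 0]}
    - {"hand": 0.2, "offset": [-0.37, -5.6, 0], "angular": [0, 0, 0]}
    - {"hand": 0.2, "offset": [-0.37, -5.6, 0], "angular": [0, 0, 0]}

```text
time: 10.8
tool_pos: [0.5652, -0.0291, 0.0603]
tcp_rot: [2.291, 2.148, -0.002]
wrist_force: [-0.6, -1.5, 0.7]
width: 0.2
```

Run:
```python
from workcell import bot
from h import *
O=np.array([.555,-.015]); a=-.0657; ex=np.array([np.cos(a),np.sin(a)]); ey=np.array([-ex[1],ex[0]])
c=bot.read_camera("scene"); r=rect(c,grey(c["frame"],(115,180,290,330)),.066); d=r[0]/1000-O; print(r,d@ex,d@ey)
f=c["frame"]; cv2.imwrite("pics/s4.png",cv2.resize(f[160:320,80:340],None,fx=3,fy=3,interpolation=cv2.INTER_CUBIC))
s=bot.read_state(); d=s["tool_pos"][:2]-O; print(d@ex,d@ey)
```

```text
(array([ 568. , -108.7]), np.float32(145.4), np.float32(61.1), np.float32(-0.0601)) 0.019123615078182166 -0.09264435949555441
0.011107919456867956 -0.013228495272440358
```

View pics/s4.png

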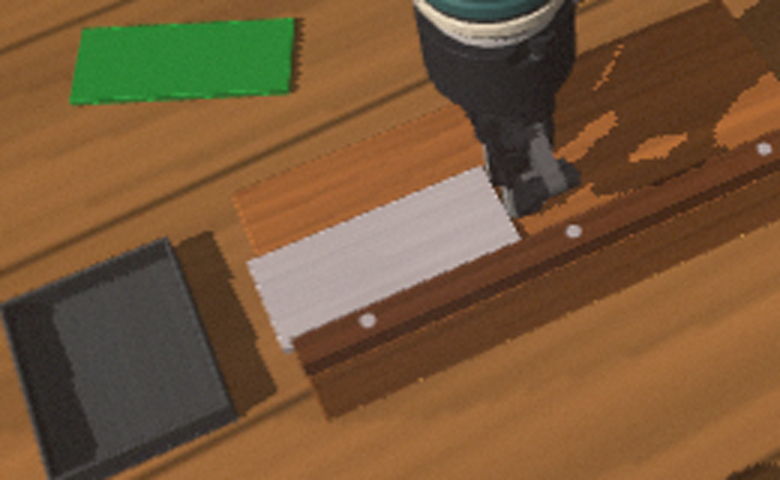

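The blank is flush along the fence and already about 4 to 6 mm past the tray-side end, seen at crop (248,262) against the ledge-end line at about (262,262). About 36 mm remain. I push 30 mm and then measure directly.

Call:
drive_tool:
  deltas:
    - {"hand": 0.2, "offset": [-0.04, -0.6, 0], "angular": [0, 0, 0]}
    - {"hand": 0.2, "offset": [-0.08, -1.2, 0], "angular": [0, 0, 0]}
    - {"hand": 0.2, "offset": [-0.12, -1.8, 0], "angular": [0, 0, 0]}
    - {"hand": 0.2, "offset": [-0.16, -2.4, 0], "angular": [0, 0, 0]}
    - {"hand": 0.2, "offset": [-0.18, -2.8, 0], "angular": [0, 0, 0]}
    - {"hand": 0.2, "offset": [-0.2, -3, 0], "angular": [0, 0, 0]}
    - {"hand": 0.2, "offset": [-0.2, -3, 0], "angular": [0, 0, 0]}

```text
time: 11.72
tool_pos: [0.5633, -0.0581, 0.0603]
tcp_rot: [2.291, 2.149, -0.001]
wrist_force: [1.5, 2.0, 1.6]
width: 0.197
```

```bash
cat > m.py <<'E'
from workcell import bot
from h import *
O=np.array([.555,-.015]); a=-.0657; ex=np.array([np.cos(a),np.sin(a)]); ey=np.array([-ex[1],ex[0]])
s=bot.read_state(); d=s["tool_pos"][:2]-O; print("tcp",d@ex,d@ey)
for n,roi in(("scene",(95,180,290,340)),("top",(280,180,420,245))):
    c=bot.read_camera(n); f=c["frame"]; m=grey(f,roi)
    k=max(cv2.findContours(m,cv2.RETR_EXTERNAL,cv2.CHAIN_APPROX_NONE)[0],key=cv2.contourArea)
    P=ray(c,k[:,0],.066)-O; x,y=P@ex,P@ey
    print(n,rect(c,m,.066),"lead end y",np.median(y[(y<y.min()+.01)&(x>-.005)&(x<.035)]),"near edge x",[np.median(x[(x<.01)&(abs(y-t)<.015)]) for t in(-.165,-.13,-.09)],"far",[np.median(x[(x>.02)&(abs(y-t)<.015)]) for t in(-.165,-.13,-.09)])
    cv2.imwrite(f"pics/m_{n}.png",f)
E
python3 m.py
python3 - <<'E'
import cv2,numpy as np
a=cv2.imread("pics/m_scene.png")[190:330,80:240]; b=cv2.imread("pics/m_top.png")[160:265,280:440]
z=lambda i:cv2.resize(i,(480,int(i.shape[0]*3)),interpolation=cv2.INTER_CUBIC)
z2=lambda i,h:cv2.resize(i,(400,h),interpolation=cv2.INTER_CUBIC)
cv2.imwrite("pics/m1.png",np.hstack([z2(a,350),z2(b,262) if 0 else cv2.copyMakeBorder(z2(b,262),0,88,0,0,0)]))
E
```

```text
tcp 0.011118479088891133 -0.04249758683088965
scene (array([ 566.4, -138.5]), np.float32(144.2), np.float32(62.1), np.float32(-0.0598)) lead end y -0.19381753127489504 near edge x [np.float64(-0.010339445986316548), np.float64(-0.009826512000663647), np.float64(-0.010058432379183729)] far [np.float64(0.04944071905669256), np.float64(0.042677842553405204), np.float64(0.04240105795869482)]
top (array([ 547.9, -192.5]), np.float32(191.6), np.float32(110.3), np.float32(-0.4305)) lead end y -0.25426063842838315 near edge x [np.float64(-0.0066528794235393585), np.float64(0.0005311702786351315), np.float64(-0.012916094801285288)] far [np.float64(0.04683379842755408), np.float64(0.025685587906302196), np.float64(nan)]
  return _methods._mean(a, axis=axis, dtype=dtype,
  ret = ret.dtype.type(ret / rcount)
```

View pics/m1.png

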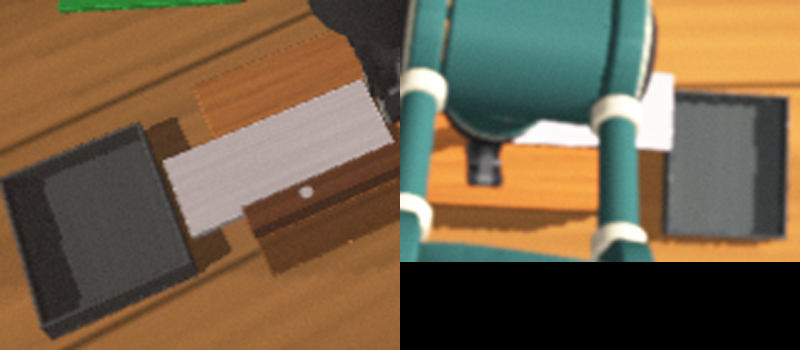

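Both views show the blank flush with the fence and hanging over the tray side. The scene camera gives about 34 mm, assuming my ledge origin. I check that origin by measuring the ledge's end lines in the scene camera too.

Run:
```python
from h import *
O=np.array([.555,-.015]); a=-.0657; ex=np.array([np.cos(a),np.sin(a)]); ey=np.array([-ex[1],ex[0]])
c=dict(np.load("scene.npz")); g=cv2.GaussianBlur(c["frame"].astype(float),(3,3),0).sum(2)
def line(p,q,rows):
    out=[]
    for v in rows:
        u0=int(round(p[0]+(q[0]-p[0])*(v-p[1])/(q[1]-p[1]))); s=np.arange(u0-6,u0+7); k=np.abs(g[v,s+1]-g[v,s-1]); i=k.argmax(); out.append((s[i],v))
    return np.array(out)
for nm,p,q,r in(("-y",(158.6,225.5),(176,271),range(228,268)),("+y",(322,163),(347,199),range(167,197))):
    P=ray(c,line(p,q,r),.06)-O; y=P@ey; x=P@ex; print(nm,"median y",np.median(y),"spread",np.percentile(y,[15,85]),"slope",np.polyfit(x,y,1))
# initial blank -> check near edge corner
```

```text
-y median y -0.1593742742892999 spread [-0.16102362 -0.15664304] slope [ 0.04645441 -0.15840623]
+y median y 0.1593123463269076 spread [0.15857545 0.16744576] slope [0.02789456 0.16094187]
```

In the scene camera the ledge ends come out at ±159.4 mm, so the origin is confirmed. Overhang is now about 34 mm, and I push 6 mm more.

Call:
drive_tool:
  deltas:
    - {"hand": 0.2, "offset": [-0.02, -0.3, 0], "angular": [0, 0, 0]}
    - {"hand": 0.2, "offset": [-0.03, -0.5, 0], "angular": [0, 0, 0]}
    - {"hand": 0.2, "offset": [-0.04, -0.6, 0], "angular": [0, 0, 0]}
    - {"hand": 0.2, "offset": [-0.04, -0.6, 0], "angular": [0, 0, 0]}

```text
time: 12.32
tool_pos: [0.5629, -0.0638, 0.0603]
tcp_rot: [2.292, 2.149, 0.0]
wrist_force: [-0.0, 3.0, 1.8]
width: 0.204
```

```bash
python3 m.py 2>/dev/null | head -2
```

```text
tcp 0.011111409452879832 -0.04815254651261692
scene (array([ 566., -144.]), np.float32(144.7), np.float32(62.1), np.float32(-0.0587)) lead end y -0.19968184553260415 near edge x [np.float64(-0.010247843420775605), np.float64(-0.009921475914447128), np.float64(-0.010058432379183729)] far [np.float64(0.04944071905669256), np.float64(0.042677842553405204), np.float64(0.04240105795869482)]
```

Overhang is about 40 mm. I retreat, turn back, and reseat gently against the fence with the two open fingertips.

Call:
drive_tool:
  deltas:
    - {"hand": 0.2, "offset": [0.1, 1.5, 0], "angular": [0, 0, 0]}
    - {"hand": 0.2, "offset": [0.1, 1.5, 4], "angular": [0, 0, 0]}
    - {"hand": 0.2, "offset": [0.1, 1.5, 8], "angular": [0, 0, 0]}
    - {"hand": 0.2, "offset": [-1, 0, 8], "angular": [0, 0, -10]}
    - {"hand": 0.2, "offset": [-2.5, -2, 8], "angular": [0, 0, -20]}
    - {"hand": 0.5, "offset": [-4, -4, 8], "angular": [0, 0, -30]}
    - {"hand": 1, "offset": [-5.5, -6, 8], "angular": [0, 0, -40]}
    - {"hand": 1, "offset": [-7.1, -7.2, 8], "angular": [0, 0, -50]}

```text
time: 13.42
tool_pos: [0.4911, -0.1362, 0.1399]
tcp_rot: [2.988, 0.97, -0.002]
wrist_force: [-0.4, -0.5, -0.2]
width: 0.826
```

Call:
drive_tool:
  deltas:
    - {"hand": 1, "offset": [0, 0, 0], "angular": [0, 0, -10]}
    - {"hand": 1, "offset": [0, 0, 0], "angular": [0, 0, -20]}
    - {"hand": 1, "offset": [0, 0, 0], "angular": [0, 0, -30]}
    - {"hand": 1, "offset": [0, 0, 0], "angular": [0, 0, -40]}
    - {"hand": 1, "offset": [0, 0, 0], "angular": [0, 0, -40]}
    - {"hand": 1, "offset": [0, 0, 0], "angular": [0, 0, -40]}

```text
time: 14.18
tool_pos: [0.4917, -0.1355, 0.1401]
tcp_rot: [3.14, -0.096, -0.001]
wrist_force: [-0.2, 1.0, -1.0]
width: 0.995
```

Call:
drive_tool:
  deltas:
    - {"hand": 1, "offset": [0, 0, -4], "angular": [0, 0, 0]}
    - {"hand": 1, "offset": [0, 0, -7], "angular": [0, 0, 0]}
    - {"hand": 1, "offset": [0, 0, -8.5], "angular": [0, 0, 0]}
    - {"hand": 1, "offset": [0, 0, -9.1], "angular": [0, 0, 0]}
    - {"hand": 1, "offset": [0, 0, -9.1], "angular": [0, 0, 0]}

```text
time: 14.8
tool_pos: [0.4923, -0.1359, 0.0497]
tcp_rot: [3.14, -0.1, 0.001]
wrist_force: [-0.7, 0.6, -0.5]
width: 1.0
```

Call:
drive_tool:
  deltas:
    - {"hand": 1, "offset": [0.7, -0.05, 0], "angular": [0, 0, 0]}
    - {"hand": 1, "offset": [1.4, -0.09, 0], "angular": [0, 0, 0]}
    - {"hand": 1, "offset": [2, -0.13, 0], "angular": [0, 0, 0]}
    - {"hand": 1, "offset": [2.5, -0.16, 0], "angular": [0, 0, 0]}
    - {"hand": 1, "offset": [2.8, -0.18, 0], "angular": [0, 0, 0]}
    - {"hand": 1, "offset": [2.8, -0.18, 0], "angular": [0, 0, 0]}

```text
time: 15.55
tool_pos: [0.52, -0.1375, 0.0492]
tcp_rot: [-3.14, 0.101, 0.0]
wrist_force: [0.3, -0.7, 0.1]
width: 1.001
```

Call:
drive_tool:
  deltas:
    - {"hand": 1, "offset": [0.2, -0.01, 0], "angular": [0, 0, 0]}
    - {"hand": 1, "offset": [0.4, -0.03, 0], "angular": [0, 0, 0]}
    - {"hand": 1, "offset": [0.4, -0.03, 0], "angular": [0, 0, 0]}

```text
time: 15.92
tool_pos: [0.524, -0.1379, 0.0493]
tcp_rot: [3.14, -0.101, 0.0]
wrist_force: [-0.3, -0.7, 0.2]
width: 1.0
```

Call:
drive_tool:
  deltas:
    - {"hand": 1, "offset": [0.2, -0.01, 0], "angular": [0, 0, 0]}
    - {"hand": 1, "offset": [0.2, -0.01, 0], "angular": [0, 0, 0]}

```text
time: 16.18
tool_pos: [0.5249, -0.1378, 0.0491]
tcp_rot: [-3.14, 0.101, 0.003]
wrist_force: [-4.5, 0.3, 2.1]
width: 1.001
```

Call:
drive_tool:
  deltas:
    - {"hand": 1, "offset": [0.2, -0.01, 0], "angular": [0, 0, 0]}
    - {"hand": 1, "offset": [0.2, -0.01, 0], "angular": [0, 0, 0]}

```text
time: 16.42
tool_pos: [0.525, -0.1377, 0.0489]
tcp_rot: [-3.139, 0.1, 0.01]
wrist_force: [-10.0, 0.4, 7.3]
width: 1.001
```

Call:
drive_tool:
  deltas:
    - {"hand": 1, "offset": [-0.6, 0.04, 0], "angular": [0, 0, 0]}
    - {"hand": 1, "offset": [-2.5, 0.16, 0], "angular": [0, 0, 0]}
    - {"hand": 1, "offset": [-2.5, 0.16, 5], "angular": [0, 0, 0]}
    - {"hand": 1, "offset": [-4, 0.2, 10], "angular": [0, 0, 0]}
    - {"hand": 1, "offset": [-9, -4, 14], "angular": [0, 0, 0]}
    - {"hand": 1, "offset": [-12, -10, 14], "angular": [0, 0, 0]}
    - {"hand": 1, "offset": [-12, -16, 14], "angular": [0, 0, 0]}
    - {"hand": 1, "offset": [-12, -20, 14], "angular": [0, 0, 0]}

```text
time: 17.42
tool_pos: [0.4079, -0.3406, 0.1904]
tcp_rot: [3.137, -0.103, 0.005]
wrist_force: [0.3, 0.2, 0.0]
width: 1.002
```

Call:
drive_tool:
  deltas:
    - {"hand": 1, "offset": [0, -5, 0], "angular": [0, 0, 0]}
    - {"hand": 1, "offset": [0, -10, 0], "angular": [0, 0, 0]}
    - {"hand": 1, "offset": [0, -10, 0], "angular": [0, 0, 0]}
    - {"hand": 1, "offset": [0, -10, 0], "angular": [0, 0, 0]}

```text
time: 17.92
tool_pos: [0.4079, -0.4376, 0.1889]
tcp_rot: [-3.139, 0.102, -0.0]
wrist_force: [-0.3, 0.7, -0.9]
width: 0.998
```

```bash
python3 m.py 2>/dev/null
python3 - <<'E'
import cv2,numpy as np
a=cv2.imread("pics/m_scene.png"); b=cv2.imread("pics/m_top.png")
cv2.imwrite("pics/m2.png",np.vstack([cv2.resize(a,(560,420))[:, :],])) ; cv2.imwrite("pics/m2.png",np.hstack([a[140:400,80:470],b[40:300,130:460]]))
E
```

```text
tcp -0.11903117809182134 -0.4313640530284278
scene (array([ 566.6, -146.4]), np.float32(140.2), np.float32(62.1), np.float32(-0.0673)) lead end y -0.19949740217899786 near edge x [np.float64(-0.00969558738461309), np.float64(-0.009367081189335023), np.float64(-0.009537052162841253)] far [np.float64(0.04990924461274511), np.float64(0.042445882097761456), np.float64(0.04240105795869482)]
top (array([ 563.4, -145.2]), np.float32(144.2), np.float32(62.3), np.float32(-0.0683)) lead end y -0.20052451578817934 near edge x [np.float64(-0.012628094476711618), np.float64(-0.012170658999877498), np.float64(-0.01272916024902965)] far [np.float64(0.046397427155800315), np.float64(0.04621886717480593), np.float64(0.045942854157501475)]
```

View pics/m2.png

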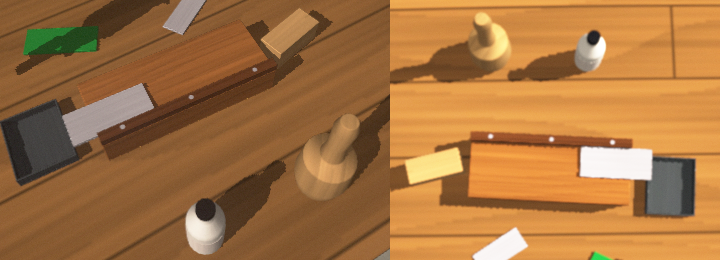

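Both cameras put the overhang at about 40 mm. The blank lies parallel to the fence and against it (top view near edge at x = -12.5 mm, nominal -13), and the bystanders stand where they were. I hand it in.

```bash
python3 -c "
from workcell import bot
print(bot.finish_job())"
```

```text
the job is handed in; nothing more can be done
None
```

The blank now sticks out about 40 mm past the tray-side (-y) end of the ledge, lying with its long edge against the fence. I handed the job in at about 18 s of the 48 s allowed.

I seated the blank on the fence with the two open fingertips and pushed its +y end along the fence. I then reseated it with a push of about 10 N and backed the arm well clear. It was only ever pushed.

**Last checks:**
- **Overhang:** the scene camera gave 40.1 mm and the top camera about 40.5 mm.
- **Angle:** the blank lies within about 3 mrad of the ledge direction.
- **Fence contact:** the arm stalled against the blank at the same distance from the fence before and after the long push.
- **Bystanders:** the billet, oil bottle and mallet look unmoved in the last pictures. I judged this by eye and did not measure it.

**What disagreed:**
- The two cameras differ by about 3 mm across the ledge, roughly what their 2 mm calibration allows.
- My first top-view measurement of the tray-side ledge end was about 6 mm off. I corrected it from the clean end, and the scene camera confirmed it.

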